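# Load the red lacquered block into the polishing rest

## Task

Pick the red lacquered block out of the crate and lay it flat on the sloped polishing rest, right way up (underside down), its length running up the slope and its lower end against the lip; lower it all the way down rather than letting it drop. Then slide the jaw along until the block is held snug between the jaw and the fixed cheek. Leave the other pieces in the crate, and the jar and the dabber where they stand.

Things in the scene. Friction and masses are not known exactly. Their poses are not given: they have to be found in the camera images.
- red_block: Red block, 100 x 46 x 34 mm (x, y, z) with a thin dark band round its sides, about 0.15 kg, lying in the crate underside down. Origin: centre of its underside; x along its length, z up through its top.
- crate: Open pale-wood crate, fixed, 250 x 340 x 60 mm (x, y, z) outside, walls and floor 8 mm thick. Origin: centre of its underside, z up. Red, black and bare blocks lie side by side in any order, lengths roughly along the crate's x, about 35 mm apart; brush, offcut and spatula lie along its far (+x) side.
- black_block: Black block with a brass band, same size and origin as the red one. Stays in the crate.
- bare_block: Bare pale-wood block, same size and origin as the red one. Stays in the crate.
- lacquer_brush: Flat brush in the crate, about 145 x 26 x 12 mm, length along its y. Origin: on its underside near mid-length. Stays in the crate.
- offcut: Dark wood offcut in the crate, 32 x 75 x 24 mm, length along its y. Origin: centre of its underside. Stays in the crate.
- spatula: Flat spatula in the crate, pale handle and orange blade, about 150 x 16 x 8 mm, length along its y. Origin: on its underside at mid-length. Stays in the crate.
- bed: Sloped bed of the fixed wooden polishing rest, 280 mm wide, rising at 30 degrees away from the robot. Origin: on the bed's surface at its low edge where it meets the lip, mid-width; x up the slope (surface from 0 to 150 mm), y across (left when looking up the slope), z normal out of the bed. The lip is a bar at x = -12 to 0 mm, 14 mm high. Jaw on the -y side, cheek on the +y side.
- cheek (a point): Middle of the foot of the fixed cheek's inner face, axes as the bed's: at x = 66, y = 100, z = 0 mm of the bed. The cheek is a pale bar 120 mm long up the slope and 26 mm high. A block against lip and cheek has its underside's centre at x = 50, y = 77, z = 0 mm of the bed.
- jaw (a joint): Travel (m) of the aluminium jaw along the bed's +y towards the cheek. Its pressing face is at y = -90 mm + travel of the bed: 0 is fully open, 0.144 meets a 46 mm block that touches the cheek. Stiff slide (about 2 N), stays where left. The jaw spans x = 7 to 117 mm of the bed, 42 mm across (behind the face), 29 mm high.
- jaw_grip (a point): Point to grip or push on the jaw's black upright fin: on the fin's mid-plane, 33 mm behind the pressing face, at x = 62, z = 60 mm of the bed; its axes are the bed's. The fin is 14 mm thick (y), 36 mm wide (x) and rises from z = 28 to 78 mm of the bed.
- paste_jar: Closed amber jar standing on the table beyond the crate and rest, 60 mm diameter, 75 mm high. Origin: centre of its underside.
- dabber: Black knob-handled polishing dabber standing on the table, 60 mm diameter, 76 mm high. Origin: centre of its underside.
There are look-alikes about, which are no part of the job. Of the things like the red_block, leave any that is pink; of the rest the smaller one is meant.

How it is judged:
By the outcome, as a careful person would: the job done as asked, in the order asked, and still so for the second after the job is handed in, with the robot touching nothing.
It also fails if it takes over 56 s, if anything falls off the work surface, if the arm or the gripper's body presses on something with over 40 N, if the wrist force passes 120 N, or if a joint passes its speed limit or range.

## Robot

A 6-joint arm with a two-finger parallel gripper is mounted at the origin on the work surface. World frame = base frame: x ahead of the robot, y to its left, z up, the work surface at z = 0. Lengths are in mm, angles in rad, forces in N, time in s.
With the tool pointing down it reaches from about 350 to 875 mm from the base axis. Payload 4.2 kg.
Tool frame: the origin (TCP) lies at the very end of the fingers, on their centre line; the grasp point (between the pads) lies 19 mm behind it; z points along the fingers, y is the line along which they close (so a half turn about z gives the same grasp; the last joint's range is limited). The gripper opens to 85 mm and grips with 20 to 120 N. Pads are 22 mm wide; open, the fingers measure 114 mm over their backs; the gripper's body (76 mm by 85 mm) begins 54 mm behind the grasp point. The pads swing forward as they close: fully open they stand 13 mm farther back than shut.
Start: joints at [-0.895, 0.385, 0.008, 0, -1.194, -0.259], TCP at [253.035, -571.465, 231.312] pointing down, gripper open.
Joint ranges: [-3.14, 3.14], [-1.21, 2.06], [-1.07, 1.41], [-3.16, 2.05], [-2.99, -0.16], [-3.1, 3.1]. Speed limits (rad/s): [2.79, 2.79, 3.14, 3.14, 3.14, 3.14].

## Interface

Orientations are given as a unit quaternion [x, y, z, w].
In Python, from bench import read_state, get_image, get_calibration, job_done gives the robot as it stands.
- The arm moves only by the shell command python3 -m creep 'ROWS'. ROWS is a JSON object of lists of equal length, an entry for each row: "translation": the shift along the world's x, y, z in cm, a list of three; "delta_rot": the turn, a rotation vector about the world's x, y, z in degrees, a list of three; "hand": the finger opening in cm, from 0 to 8.54. A call has 1 to 8 rows; each row is the pose to reach, as a shift and turn from the pose commanded when the call began; what a row does not reach only later rows make up. A row lasts 1/8 s, in which the tool goes at most 62.5 mm and 10.7 degrees, less where a joint would pass 70% of its speed; a pose out of reach is approached as far as the arm can. A call with a gripper value outside its range is refused whole. The fingers move at their own pace and stop on an object; the grip force is fixed at half the most. Time passes only in rows, so rows that repeat a pose let the fingers close. It gives the time, the measured TCP pose, the force, the opening and the grip force at its end, in the units of the state.
- read_state(): the state, without advancing time (a new reading comes with each control period).
- get_image(name): name is "scene" or "top"; returns (picture, depth): 384x512x3 uint8, red, green, blue; 384x512 float32, mm along the optical axis (not along the pixel's ray), 0 where there is no reading.
- get_calibration(name): a dict with "intrinsics" (3x3 intrinsics, pixels), "xyz" and "attitude" of the camera in the world. Camera axes: x right, y down, z forward; pixel columns grow to the right and rows downward; lengths in mm; the calibration is good to about 2 mm. A picture is of the moment at which its call begins. get_calibration takes no time and is no camera call.
- job_done(): hands the job in; it is judged then, once.
The state is a dict: "clock": time; "joints": joint angles; "joint_vel": joint speeds; "joint_efforts": joint torques, N m; "position": TCP position; "ee_rot": TCP orientation; "contact_force": force on the tool from outside, world axes, zero at the start; "wrist_torque": the same for the moment, N m; "gripper_width": finger opening in mm; "grasp_force": force on a finger pad.
Only numpy, scipy, OpenCV 4.12 (cv2) and the standard library are available. Lean on these libraries where they do the work, as an engineer would, in place of code of your own. Each camera call takes 0.05 s, during which the arm holds its last target. There are 200 camera calls.

## Working session

There is one attempt and no reset: what is moved stays moved. The work goes in short steps, Python scripts to look and compute and a shell command to move; the robot and the scene stay as the last step left them, time stands still between calls to the robot, and variables do not carry over. Pictures are saved under pics/ and viewed, at most 10 in all, crops included, and the job is handed in when it is done.

```bash
ls; mkdir -p pics
python3 - <<'E'
from bench import *
import cv2,numpy as np
np.set_printoptions(precision=4,suppress=True)
for n in("scene","top"):
    im,d=get_image(n); np.savez(f"{n}0.npz",im=im,d=d)
    cv2.imwrite(f"pics/{n}0.png",im[:,:,::-1]); c=get_calibration(n); print(n,c)
s=read_state();print(s)
E
```

```text
pics
scene {'intrinsics': array([[453.0191,   0.    , 250.0123],
       [  0.    , 453.0191, 193.5535],
       [  0.    ,   0.    ,   1.    ]]), 'xyz': array([1019.3202, -681.2793,  684.2535]), 'attitude': array([ 0.8485,  0.2593, -0.1303, -0.4424])}
top {'intrinsics': array([[366.1998,   0.    , 253.3289],
       [  0.    , 366.1998, 193.357 ],
       [  0.    ,   0.    ,   1.    ]]), 'xyz': array([ 469.7031,  -11.7175, 1080.2009]), 'attitude': array([ 0.7074, -0.706 ,  0.0192, -0.03  ])}
{'clock': 0.1, 'joints': array([-0.8954,  0.3855,  0.0068, -0.0004, -1.194 , -0.2586]), 'joint_vel': array([ 0.    , -0.0016,  0.0044,  0.0021, -0.0012, -0.0012]), 'joint_efforts': array([ -0.0006, -39.3321,  18.893 ,   4.1979,  -0.0026,  -0.    ]), 'position': array([ 252.8273, -571.0245,  230.3291]), 'ee_rot': array([-0.2068,  0.9784,  0.0009, -0.0002]), 'contact_force': array([-0.1283, -0.7879, -0.8572]), 'wrist_torque': array([-0.0301,  0.0198,  0.0226]), 'grasp_force': 0.0, 'gripper_width': 85.51657358176124}
```

View pics/top0.png

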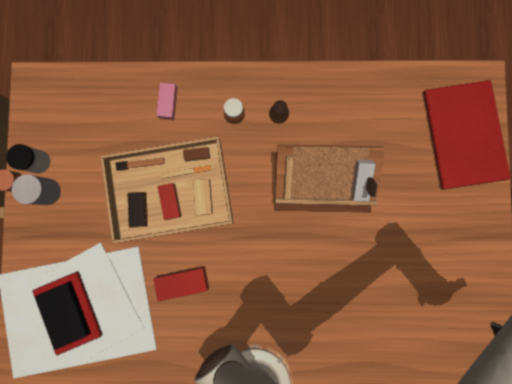

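View pics/scene0.png

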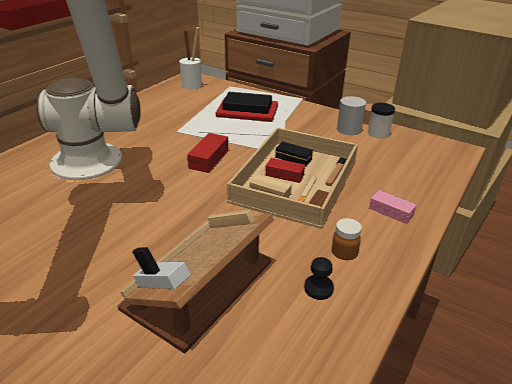

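Top view: the red block in the crate is at (169,201), a larger red box on the table at (181,283) and a pink block at (167,101). The rest is at about (327,175), with the cheek on the left at (289,178) and the jaw and fin on the right at (366,180). In the scene view the same three are at (285,170), (208,152) and (393,206).

Candidates for red_block: the pink one is excluded, and of the two reds the smaller one in the crate is meant. I'll measure them and confirm in a crop.

```bash
cat > h.py <<'E'
import numpy as np,cv2
from bench import *
from scipy.spatial.transform import Rotation as R
np.set_printoptions(precision=3,suppress=True)
def grab(n):
    im,d=get_image(n); return im,d
def cloud(n,d):
    c=get_calibration(n);K=c["intrinsics"];v,u=np.mgrid[:384,:512]
    p=np.stack([(u-K[0,2])/K[0,0]*d,(v-K[1,2])/K[1,1]*d,d],-1)
    return p@R.from_quat(c["attitude"]).as_matrix().T+c["xyz"]
def hsv(im): return cv2.cvtColor(im,cv2.COLOR_RGB2HSV)
def red(im):
    h=hsv(im); return ((h[...,0]<8)|(h[...,0]>172))&(h[...,1]>150)&(h[...,2]>50)
def rect(P): return cv2.minAreaRect(P[:,:2].astype(np.float32))
E
python3 - <<'E'
from h import *
for n in("scene","top"):
    z=np.load(n+"0.npz");im,d=z["im"],z["d"];P=cloud(n,d)
    def pts(uv): return P[uv[1],uv[0]]
    m=red(im)&(d>0)
    k,lab,st,ce=cv2.connectedComponentsWithStats(m.astype(np.uint8))
    for i in range(1,k):
        if st[i,4]>150:
            q=P[lab==i]; zt=np.percentile(q[:,2],90); t=q[q[:,2]>zt-4]
            print(n,ce[i],st[i,4],"ztop",zt,rect(t))
    # table level near crate
    tb=P[(abs(P[...,0]-300)<20)&(abs(P[...,1]-0)<40)&(d>0)];print("table z",np.median(tb[:,2]))
    # bed: plane fit on cork
    uv=(slice(155,190),slice(300,345)) if n=="top" else None
    if uv: 
        q=P[uv].reshape(-1,3)
    else:
        q=P[(P[...,0]>x0+25)&(P[...,0]<x0+90)&(abs(P[...,1]-y0)<50)&(P[...,2]>20)] if 0 else P[235:265,195:225].reshape(-1,3)
    A=np.c_[q[:,:2],np.ones(len(q))];
    for _ in range(4):
        s=np.linalg.lstsq(A,q[:,2],rcond=None)[0];r=q[:,2]-A@s;k2=abs(r)<max(3,2*np.std(r));q,A=q[k2],A[k2]
    print("plane",s,"slope",np.degrees(np.arctan(np.hypot(*s[:2]))),"yaw",np.degrees(np.arctan2(s[1],s[0])),"rms",np.std(r),len(q),q.mean(0))
z=np.load("top0.npz");c=cv2.resize(z["im"][80:310,95:240,::-1],None,fx=2.5,fy=2.5,interpolation=cv2.INTER_CUBIC)
r=cv2.resize(z["im"][135:220,265:395,::-1],None,fx=3.2,fy=3.2,interpolation=cv2.INTER_CUBIC)
o=np.zeros((max(c.shape[0],r.shape[0]),c.shape[1]+r.shape[1],3),np.uint8);o[:c.shape[0],:c.shape[1]]=c;o[:r.shape[0],c.shape[1]:]=r
cv2.imwrite("pics/crop.png",o);print(o.shape)
E
```

```text
scene [30.279 12.175] 1647 ztop 282.3007520895383 ((-721.0413208007812, 363.45458984375), (229.80821228027344, 160.11044311523438), 88.72720336914062)
scene [247.88  113.256] 524 ztop 27.204954976831708 ((204.267578125, 532.1077880859375), (198.5709228515625, 131.27618408203125), 25.642101287841797)
scene [207.417 152.335] 1031 ztop 50.98699471872453 ((288.1646423339844, 207.05059814453125), (66.23189544677734, 140.8790283203125), 11.1419038772583)
scene [284.761 169.534] 665 ztop 44.59797794249505 ((519.8025512695312, 248.49822998046875), (98.9417724609375, 49.76874542236328), 13.817363739013672)
table z 1.2875922249832001
plane [   0.574   -0.011 -245.344] slope 29.86060748480365 yaw -1.0666544600419525 rms 0.6768998830326899 865 [ 599.621 -184.27   100.814]
top [466.309 134.447] 7019 ztop 19.47943218426617 ((719.1296997070312, -618.0159301757812), (296.6433410644531, 199.73890686035156), 8.628024101257324)
top [168.487 201.116] 552 ztop 44.10338870964101 ((519.9013671875, 246.67588806152344), (97.44823455810547, 45.56324005126953), 11.677610397338867)
top [180.236 283.834] 1265 ztop 50.380384002445865 ((286.92138671875, 208.71087646484375), (64.75691986083984, 141.18865966796875), 12.199440002441406)
top [ 75.27  308.798] 1099 ztop 28.52738683857415 ((202.93344116210938, 533.949462890625), (191.8882293701172, 134.7767333984375), 23.288734436035156)
table z -0.5711426103629265
plane [   0.573   -0.008 -245.893] slope 29.81261006280107 yaw -0.8004191440714601 rms 1.5405687070200422 1409 [ 595.901 -181.306   96.97 ]
(575, 778, 3)
```

View pics/crop.png

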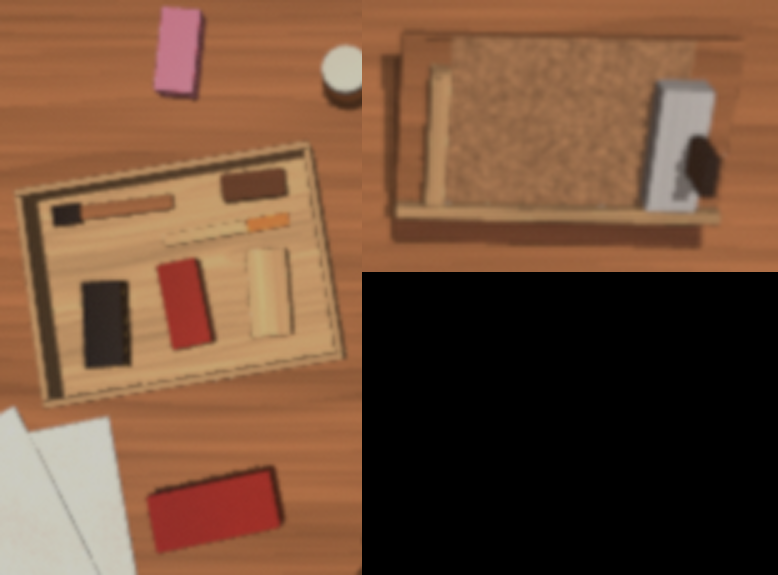

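The crop confirms it: the crate's red block (crop 185,304) is the small one, the table's red box (crop 215,510) measures 141×65 mm, and the pink one is left alone. Next I measure the rest's frame.

Run:
```python
from h import *
th=np.radians(30)
for n in("scene","top"):
    z=np.load(n+"0.npz");im,d=z["im"],z["d"];P=cloud(n,d)
    s=dict(scene=[.574,-.011,-245.344],top=[.573,-.008,-245.893])[n]
    nn=np.array([-s[0],-s[1],1]);nn/=np.linalg.norm(nn)
    p0=np.array([600,-184,s[0]*600+s[1]*-184+s[2]])
    yaw=np.arctan2(s[1],s[0]);
    for it in range(2):
        ax=np.array([np.cos(yaw),np.sin(yaw),0]);ax-=ax@nn*nn;ax/=np.linalg.norm(ax);ay=np.cross(nn,ax)
        Q=(P-p0)@np.c_[ax,ay,nn]; ok=(d>0)
        lip=ok&(Q[...,0]<-30)&(Q[...,0]>-130)&(abs(Q[...,1])<60)&(abs(Q[...,2]-14)<3)
        L=Q[lip]
        f=np.polyfit(L[:,1],L[:,0],1)
        ck=Q[ok&(abs(Q[...,2]-26)<3)&(Q[...,1]>40)&(Q[...,1]<150)&(abs(Q[...,0])<90)]
        g=np.polyfit(ck[:,0],ck[:,1],1)
        jw=Q[ok&(abs(Q[...,2]-29)<3)&(Q[...,1]<-30)&(Q[...,1]>-200)&(abs(Q[...,0])<90)]
        print(n,"yaw",np.degrees(yaw),"lip slope deg",-np.degrees(f[0]),"x pct",np.percentile(L[:,0],[2,50,98]),len(L),"cheek deg",np.degrees(g[0]),"y",np.percentile(ck[:,1],[2,50,98]),"x",np.percentile(ck[:,0],[2,98]),len(ck),"jaw y",np.percentile(jw[:,1],[2,98]),"x",np.percentile(jw[:,0],[2,98]))
        fin=Q[ok&(Q[...,2]>65)&(Q[...,2]<85)&(Q[...,1]<-50)&(Q[...,1]>-200)&(abs(Q[...,0])<90)]
        if len(fin):print(" fin",fin.mean(0),np.ptp(fin,0))
        if it==0: yaw+=-f[0] if 0 else np.arctan(g[0])*0.5-np.arctan(f[0])*0.5
    lx=np.percentile(L[:,0],98); o=p0+ax*lx; print("lip inner pt world",o, "jaw/cheek y rel", "ax",ax,"ay",ay,"nn",nn)
```

```text
scene yaw -1.097868359124296 lip slope deg -0.0482935533537719 x pct [-93.954 -86.32  -81.338] 145 cheek deg 0.0920467077984219 y [ 85.674  91.782 101.309] x [-71.667  42.632] 170 jaw y [-125.4    -84.891] x [-71.666  33.533]
 fin [ -15.319 -119.375   72.681] [35.365 14.366 13.145]
scene yaw -1.0759918157774573 lip slope deg -0.07325490927527209 x pct [-93.976 -86.337 -81.343] 145 cheek deg 0.06729188634748551 y [ 85.683  91.8   101.32 ] x [-71.627  42.673] 170 jaw y [-125.401  -84.887] x [-71.717  33.48 ]
 fin [ -15.372 -119.368   72.681] [35.37  14.364 13.145]
lip inner pt world [ 529.468 -182.684   60.58 ] jaw/cheek y rel ax [ 0.867 -0.016  0.498] ay [ 0.019  1.    -0.   ] nn [-0.498  0.01   0.867]
top yaw -0.7998891047515947 lip slope deg -0.6668428032923048 x pct [-94.701 -87.845 -82.315] 146 cheek deg -0.5207324946898073 y [ 86.479  93.857 101.187] x [-73.043  43.026] 224 jaw y [-124.123  -84.982] x [-73.138  32.253]
 fin [ -18.769 -115.438   75.545] [35.933 15.788 15.701]
top yaw -1.3936545317420246 lip slope deg 0.06224690645999652 x pct [-94.166 -87.724 -82.21 ] 149 cheek deg 0.15205745450643718 y [ 86.329  93.682 101.034] x [-74.193  41.914] 224 jaw y [-124.294  -85.075] x [-71.828  33.513]
 fin [ -17.389 -115.654   75.545] [35.981 15.918 15.701]
lip inner pt world [ 528.697 -182.023   58.507] jaw/cheek y rel ax [ 0.867 -0.024  0.497] ay [0.024 1.    0.006] nn [-0.497  0.007  0.868]
```

```bash
python3 -m creep '{"translation":[[1.8,5.5,0],[3.6,11,0],[5.4,16.5,0],[7.2,22,0],[9,27.5,0],[10.8,33,0],[13.4,41,0],[13.4,41,0]],"delta_rot":[[0,0,-2],[0,0,-4],[0,0,-6],[0,0,-8],[0,0,-10],[0,0,-11.5],[0,0,-11.5],[0,0,-11.5]],"hand":[6.2,6.2,6.2,6.2,6.2,6.2,6.2,6.2]}'
python3 -m creep '{"translation":[[1.8,5.5,0],[3.6,11,0],[5.4,16.5,0],[7.2,22,0],[9,27.5,0],[10.8,33,0],[13.3,41,0],[13.3,41,0]],"delta_rot":[[0,0,0],[0,0,0],[0,0,0],[0,0,0],[0,0,0],[0,0,0],[0,0,0],[0,0,0]],"hand":[6.2,6.2,6.2,6.2,6.2,6.2,6.2,6.2]}'
python3 -c "
from h import *
s=read_state();print(s['position'],s['gripper_width']);M=R.from_quat(s['ee_rot']).as_matrix();print(M,np.degrees(np.arctan2(-M[0,1],M[1,1])))"
```

```text
clock: 1.1
position: [387.4, -158.9, 231.3]
ee_rot: [-0.11, 0.994, 0.0, 0.0]
contact_force: [0.5, 0.0, 0.8]
gripper_width: 62.1
grasp_force: 0.0
clock: 2.1
position: [520.3, 251.4, 230.1]
ee_rot: [-0.109, 0.994, -0.0, -0.001]
contact_force: [-0.2, -0.7, -0.4]
gripper_width: 62.0
grasp_force: 0.0
[520.312 251.362 230.118] 61.983151990039275
[[-0.976 -0.217 -0.001]
 [-0.217  0.976 -0.001]
 [ 0.001 -0.    -1.   ]] 12.52376357421404
```

```bash
python3 -m creep '{"translation":[[0,-0.4,-5],[0,-0.4,-10],[0,-0.4,-14],[0,-0.4,-16],[0,-0.4,-18],[0,-0.4,-18]],"delta_rot":[[0,0,0],[0,0,0],[0,0,0],[0,0,0],[0,0,0],[0,0,0]],"hand":[6.2,6.2,6.2,6.2,6.2,6.2]}'
python3 - <<'E'
from h import *
ims=[]
for n,(a,b,c,d) in(("scene",(110,210,220,370)),("top",(130,245,95,240))):
    im,_=get_image(n); print(n)
    ims.append(cv2.resize(im[a:b,c:d,::-1],(390,300),interpolation=cv2.INTER_CUBIC))
cv2.imwrite("pics/pre.png",np.hstack(ims))
E
```

```text
clock: 2.85
position: [518.8, 243.0, 49.7]
ee_rot: [-0.107, 0.994, -0.001, -0.002]
contact_force: [-0.1, -0.1, 0.9]
gripper_width: 61.9
grasp_force: 0.0
scene
top
```

View pics/pre.png

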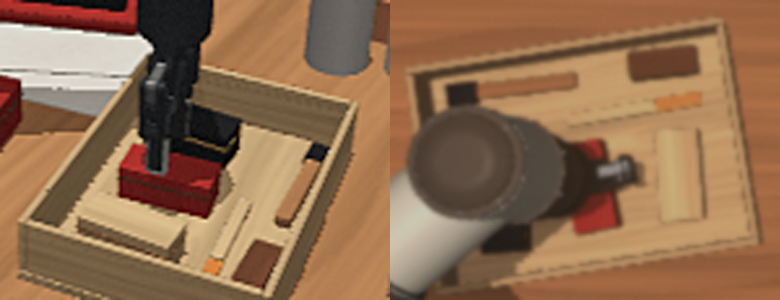

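The fingers straddle the red block in both crops (left crop 165,150; right crop 600,170). I'll read the settled pose.

```bash
python3 -c "
from h import *
s=read_state();print(s['position'],s['clock'],s['joint_vel'])"
```

```text
[520.281 244.269  51.79 ] 2.95 [ 0.001 -0.014  0.013  0.003  0.004 -0.001]
```

```bash
python3 -m creep '{"translation":[[0,0.3,0],[0,0.3,-1],[0,0.3,-2],[0,0.3,-3],[0,0.3,-3.7],[0,0.3,-3.7]],"delta_rot":[[0,0,0],[0,0,0],[0,0,0],[0,0,0],[0,0,0],[0,0,0]],"hand":[6.2,6.2,6.2,6.2,6.2,6.2]}'
python3 -m creep '{"translation":[[0,0,0],[0,0,0],[0,0,0],[0,0,0],[0,0,0],[0,0,0]],"delta_rot":[[0,0,0],[0,0,0],[0,0,0],[0,0,0],[0,0,0],[0,0,0]],"hand":[4,4,4,4,4,4]}'
```

```text
clock: 3.7
position: [519.6, 247.2, 13.4]
ee_rot: [-0.108, 0.994, -0.001, -0.001]
contact_force: [0.5, -0.6, -0.4]
gripper_width: 62.0
grasp_force: 0.0
clock: 4.45
position: [520.3, 247.8, 14.7]
ee_rot: [-0.108, 0.994, 0.0, 0.0]
contact_force: [-1.7, 0.8, 3.1]
gripper_width: 44.9
grasp_force: 62.7
```

```bash
python3 -m creep '{"translation":[[0,0,1],[0,0,3],[0,0,7],[0,0,12],[0,0,17],[0,0,20],[0,0,20]],"delta_rot":[[0,0,0],[0,0,0],[0,0,0],[0,0,0],[0,0,0],[0,0,0],[0,0,0]],"hand":[4,4,4,4,4,4,4]}'
python3 -c "
from h import *
s=read_state();print(s['position'])
M=R.from_rotvec(np.radians(30)*np.array([-.02,-1,0]))*R.from_euler('z',-13.55,degrees=True)
print(np.degrees(M.as_rotvec()))"
```

```text
clock: 5.32
position: [520.8, 248.0, 217.0]
ee_rot: [-0.108, 0.994, 0.002, 0.002]
contact_force: [-0.7, 1.0, -2.7]
gripper_width: 44.8
grasp_force: 62.3
[520.777 248.01  216.975]
[  2.95  -29.93  -13.238]
```

```bash
python3 -m creep '{"translation":[[0.4,-5,0],[0.8,-11,0],[1.2,-17,0],[1.6,-23,0],[2,-29,0],[2.4,-35,0],[2.9,-40,-1],[2.9,-40,-2]],"delta_rot":[[0.4,-4,-1.8],[0.8,-8,-3.5],[1.2,-12,-5.3],[1.6,-16,-7.1],[2,-20,-8.8],[2.4,-24,-10.6],[2.7,-27,-12],[2.95,-29.9,-13.2]],"hand":[4,4,4,4,4,4,4,4]}'
python3 -m creep '{"translation":[[0,0,0],[0,0,0],[0,0,0]],"delta_rot":[[0,0,0],[0,0,0],[0,0,0]],"hand":[4,4,4]}'
python3 - <<'E'
from h import *
s=read_state();M=R.from_quat(s['ee_rot']).as_matrix();print(s['position']);print(M)
ims=[]
for n,(a,b,c,d) in(("scene",(140,350,110,390)),("top",(100,310,260,540))):
    im,dd=get_image(n); 
    ims.append(cv2.resize(im[a:b,c:d,::-1],(390,300),interpolation=cv2.INTER_CUBIC))
cv2.imwrite("pics/hold.png",np.hstack(ims))
E
```

```text
clock: 6.32
position: [547.6, -155.9, 192.0]
ee_rot: [0.013, 0.966, -0.003, 0.258]
contact_force: [0.4, 0.9, -1.9]
gripper_width: 45.1
grasp_force: 62.6
clock: 6.7
position: [549.7, -151.7, 194.8]
ee_rot: [0.009, 0.966, -0.002, 0.259]
contact_force: [-0.3, 0.3, -2.9]
gripper_width: 45.1
grasp_force: 62.5
[ 549.724 -151.736  194.824]
[[-0.866  0.018  0.5  ]
 [ 0.016  1.    -0.009]
 [-0.5   -0.    -0.866]]
```

View pics/hold.png

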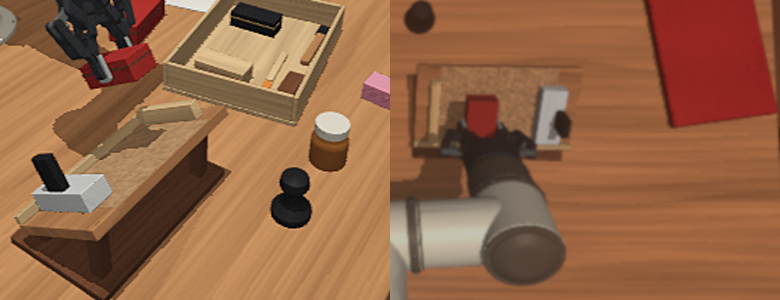

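The block is held and tilted with the slope above the bed (right crop 482,115).

```bash
python3 -m creep '{"translation":[[0,0,-3],[0,0,-5.4],[1,0,-7.1],[1.8,0,-8.5],[2.2,0,-9.2],[2.2,0,-9.2],[2.2,0,-9.2]],"delta_rot":[[0,0,0],[0,0,0],[0,0,0],[0,0,0],[0,0,0],[0,0,0],[0,0,0]],"hand":[4,4,4,4,4,4,4]}'
python3 - <<'E'
from h import *
s=read_state();print(s['position'],s['contact_force'],s['wrist_torque'])
im,d=get_image("scene");P=cloud("scene",d)
m=red(im)&(d>0)&(abs(P[...,0]-580)<90)&(abs(P[...,1]+152)<60)&(P[...,2]>40)
O=np.array([529.5,-196.7,59.9]);B=R.from_euler('zy',[-1.15,-30],degrees=True).as_matrix()
Q=(P[m]-O)@B;print(len(Q),np.percentile(Q,[2,50,98],axis=0))
cv2.imwrite("pics/near.png",cv2.resize(im[190:340,110:290,::-1],None,fx=3.5,fy=3.5,interpolation=cv2.INTER_CUBIC))
E
```

```text
clock: 7.68
position: [572.2, -157.8, 107.4]
ee_rot: [0.007, 0.967, 0.006, 0.255]
contact_force: [-0.0, 0.8, -1.5]
gripper_width: 45.2
grasp_force: 62.7
[ 572.247 -157.825  107.447] [-0.012  0.822 -1.546] [ 0.004  1.296 -0.027]
857 [[ 14.614  17.086  15.775]
 [ 92.435  28.006  39.135]
 [111.788  61.333  49.021]]
```

View pics/near.png

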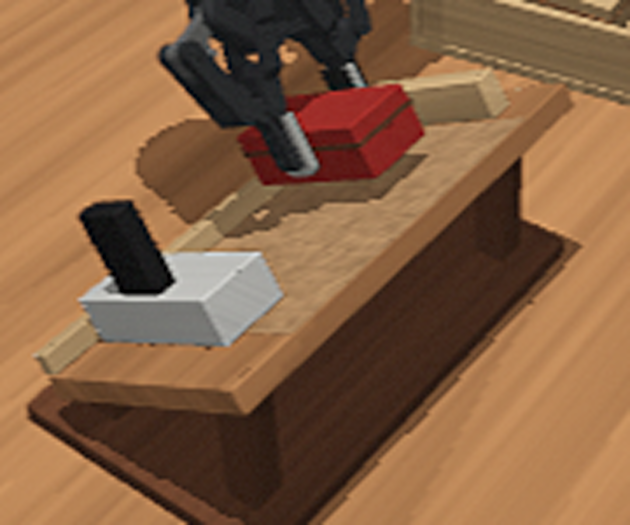

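The block hovers about 15 mm over the bed, clear of lip, cheek and jaw (crop 335,135). I'll lower it along the normal, checking force.

```bash
python3 -m creep '{"translation":[[0.2,0,-0.35],[0.4,0,-0.7],[0.5,0,-0.87],[0.5,0,-0.87],[0.5,0,-0.87]],"delta_rot":[[0,0,0],[0,0,0],[0,0,0],[0,0,0],[0,0,0]],"hand":[4,4,4,4,4]}'
python3 -m creep '{"translation":[[0.1,0,-0.17],[0.15,0,-0.26],[0.15,0,-0.26],[0.15,0,-0.26]],"delta_rot":[[0,0,0],[0,0,0],[0,0,0],[0,0,0]],"hand":[4,4,4,4]}'
```

```text
clock: 8.35
position: [577.6, -159.0, 99.1]
ee_rot: [0.007, 0.967, 0.007, 0.254]
contact_force: [-0.1, -0.2, -1.4]
gripper_width: 45.3
grasp_force: 62.7
clock: 8.85
position: [579.2, -159.2, 96.7]
ee_rot: [0.007, 0.967, 0.008, 0.254]
contact_force: [-0.5, -0.4, -1.5]
gripper_width: 44.9
grasp_force: 62.7
```

```bash
python3 -c "
from h import *
s=read_state();print(s['joints'],s['position'],s['clock'],s['contact_force'],s['joint_efforts'])
M=R.from_quat(s['ee_rot']).as_matrix();print(M)"
```

```text
[-0.008  0.33  -0.568 -0.095 -0.16  -1.487] [ 579.187 -159.216   96.696] 8.85 [-0.55  -0.364 -1.494] [ -0.002 -31.949  14.079   2.968   1.252   0.   ]
[[-0.871  0.009  0.491]
 [ 0.017  1.     0.011]
 [-0.491  0.018 -0.871]]
```

```bash
python3 -m creep '{"translation":[[0.05,0,-0.09],[0.05,0,-0.09],[0.05,0,-0.09]],"delta_rot":[[0,0,0],[0,0,0],[0,0,0]],"hand":[4,4,4]}'
python3 -m creep '{"translation":[[0.05,0,-0.09],[0.05,0,-0.09],[0.05,0,-0.09]],"delta_rot":[[0,0,0],[0,0,0],[0,0,0]],"hand":[4,4,4]}'
python3 -c "
from h import *
s=read_state();print(s['joints'],s['position'],s['wrist_torque'])
M=R.from_quat(s['ee_rot']).as_matrix();print(M)"
```

```text
clock: 9.22
position: [579.7, -159.3, 95.9]
ee_rot: [0.007, 0.967, 0.008, 0.254]
contact_force: [0.0, -0.0, -1.5]
gripper_width: 45.2
grasp_force: 63.0
clock: 9.6
position: [579.8, -159.3, 95.6]
ee_rot: [0.007, 0.967, 0.008, 0.254]
contact_force: [-5.7, 1.7, 4.6]
gripper_width: 45.5
grasp_force: 63.7
[-0.009  0.332 -0.564 -0.102 -0.161 -1.479] [ 579.782 -159.321   95.644] [0.294 1.451 0.278]
[[-0.871  0.009  0.492]
 [ 0.017  1.     0.012]
 [-0.491  0.019 -0.871]]
```

```bash
python3 -m creep '{"translation":[[-0.2,0,-0.1],[-0.4,0,-0.2],[-0.6,0,-0.32],[-0.6,0,-0.32],[-0.6,0,-0.32]],"delta_rot":[[0,0,0],[0,0,0],[0,0,0],[0,0,0],[0,0,0]],"hand":[4,4,4,4,4]}'
python3 -c "
from h import *
s=read_state();print(s['joints'],s['position'],s['contact_force'],s['wrist_torque'])
M=R.from_quat(s['ee_rot']).as_matrix();print(M)
O=np.array([529.5,-196.7,59.9]);B=R.from_euler('zy',[-1.15,-30],degrees=True).as_matrix();print((s['position']-O)@B, s['contact_force']@B)"
```

```text
clock: 10.22
position: [575.1, -160.3, 93.0]
ee_rot: [0.006, 0.967, 0.009, 0.255]
contact_force: [-0.3, -0.8, 4.1]
gripper_width: 44.9
grasp_force: 63.2
[-0.014  0.332 -0.566 -0.129 -0.159 -1.449] [ 575.134 -160.263   92.999] [-0.339 -0.826  4.124] [-0.241  0.195 -0.058]
[[-0.87   0.008  0.492]
 [ 0.017  1.     0.014]
 [-0.492  0.02  -0.87 ]]
[55.327 37.555  5.847] [ 1.784 -0.79   3.741]
```

```bash
python3 -m creep '{"translation":[[-0.2,0,-0.11],[-0.4,0,-0.22],[-0.5,0,-0.28],[-0.5,0,-0.28],[-0.5,0,-0.28]],"delta_rot":[[0,0,0],[0,0,0],[0,0,0],[0,0,0],[0,0,0]],"hand":[4,4,4,4,4]}'
cat > st.py <<'E'
from h import *
s=read_state();print(s['joints'],s['position'])
M=R.from_quat(s['ee_rot']).as_matrix()
O=np.array([529.5,-196.7,59.9]);B=R.from_euler('zy',[-1.15,-30],degrees=True).as_matrix();print("bed pos",(s['position']-O)@B,"F", s['contact_force']@B,"T",s['wrist_torque']@B);print(B.T@M)
E
python3 st.py
```

```text
clock: 10.85
position: [569.4, -160.7, 89.9]
ee_rot: [0.006, 0.967, 0.01, 0.253]
contact_force: [-0.9, -0.4, 4.5]
gripper_width: 45.4
grasp_force: 63.2
[-0.017  0.33  -0.57  -0.152 -0.161 -1.423] [ 569.362 -160.684   89.877]
bed pos [48.777 37.002  6.029] F [ 1.465 -0.416  4.373] T [-0.228  0.347  0.031]
[[-1.    -0.003 -0.012]
 [-0.003  1.     0.015]
 [ 0.012  0.016 -1.   ]]
```

```bash
cat > blk.py <<'E'
from h import *
import sys
im,d=get_image("scene");P=cloud("scene",d)
O=np.array([529.5,-196.7,59.9]);B=R.from_euler('zy',[-1.15,-30],degrees=True).as_matrix()
Q=(P-O)@B
m=red(im)&(d>0)&(abs(Q[...,0]-60)<90)&(abs(Q[...,1]-40)<75)&(abs(Q[...,2]-20)<40)
q=Q[m];print(len(q),np.percentile(q,[1,5,50,95,99],axis=0))
cv2.imwrite(f"pics/{sys.argv[1]}.png",cv2.resize(im[190:340,110:290,::-1],None,fx=4,fy=4,interpolation=cv2.INTER_CUBIC))
E
python3 blk.py slid
```

```text
834 [[  1.963  13.529   1.96 ]
 [  7.818  14.445   3.631]
 [ 81.497  25.363  26.325]
 [100.151  56.366  35.15 ]
 [101.031  58.799  35.812]]
```

View pics/slid.png

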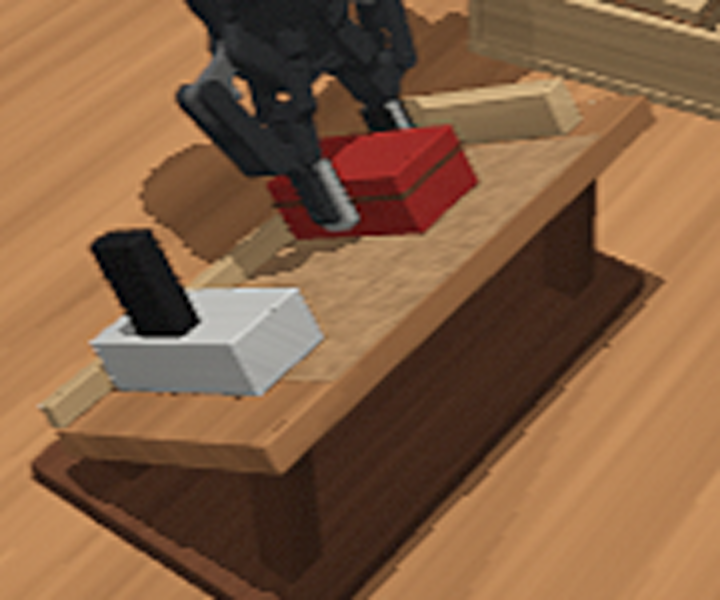

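The block sits on the bed with its lower end within about 2 mm of the lip (crop 300,230) and is clear of the cheek. I'll nudge it down to the lip.

```bash
python3 -m creep '{"translation":[[-0.15,0,-0.09],[-0.3,0,-0.17],[-0.3,0,-0.17],[-0.3,0,-0.17]],"delta_rot":[[0,0,0],[0,0,0],[0,0,0],[0,0,0]],"hand":[4,4,4,4]}';python3 st.py
```

```text
clock: 11.4
position: [568.4, -160.8, 89.4]
ee_rot: [0.006, 0.967, 0.01, 0.255]
contact_force: [4.7, 1.0, 1.4]
gripper_width: 45.0
grasp_force: 62.7
[-0.019  0.33  -0.569 -0.166 -0.16  -1.406] [ 568.354 -160.798   89.395]
bed pos [47.665 36.866  6.117] F [ 4.714  1.045 -1.134] T [ 0.232 -0.677 -0.048]
[[-1.    -0.004 -0.009]
 [-0.004  1.     0.017]
 [ 0.009  0.017 -1.   ]]
```

```bash
python3 -m creep '{"translation":[[0.04,0,-0.07],[0.07,0,-0.12],[0.07,0,-0.12],[0.07,0,-0.12]],"delta_rot":[[0,0,0],[0,0,0],[0,0,0],[0,0,0]],"hand":[4,4,4,4]}';python3 st.py
```

```text
clock: 11.9
position: [568.5, -160.9, 89.1]
ee_rot: [0.006, 0.967, 0.01, 0.255]
contact_force: [-2.2, 3.1, 9.9]
gripper_width: 44.9
grasp_force: 64.3
[-0.02   0.331 -0.568 -0.171 -0.16  -1.4  ] [ 568.453 -160.86    89.134]
bed pos [47.622 36.803  5.84 ] F [2.997 3.194 9.712] T [ 0.805 -0.423  0.042]
[[-1.    -0.004 -0.008]
 [-0.004  1.     0.017]
 [ 0.008  0.017 -1.   ]]
```

```bash
python3 -m creep '{"translation":[[0,0,0],[0,0,0],[0,0,0],[0,0,0]],"delta_rot":[[0,0,0],[0,0,0],[0,0,0],[0,0,0]],"hand":[5,5.6,6.2,6.2]}'
python3 -m creep '{"translation":[[-0.5,0,0.87],[-1.5,0,2.6],[-3,0,5.2],[-4.5,0,7.8],[-5,0,8.7],[-5,0,8.7]],"delta_rot":[[0,0,0],[0,0,0],[0,0,0],[0,0,0],[0,0,0],[0,0,0]],"hand":[6.2,6.2,6.2,6.2,6.2,6.2]}';python3 st.py; python3 blk.py rel
```

```text
clock: 12.4
position: [566.7, -161.2, 86.7]
ee_rot: [0.006, 0.968, 0.01, 0.252]
contact_force: [0.4, -0.4, -0.2]
gripper_width: 62.2
grasp_force: 0.0
clock: 13.15
position: [517.3, -161.1, 175.1]
ee_rot: [0.006, 0.967, 0.01, 0.254]
contact_force: [-0.8, 0.7, 0.2]
gripper_width: 61.9
grasp_force: 0.0
[-0.018  0.115 -0.604 -0.079 -0.339 -1.498] [ 517.305 -161.095  175.138]
bed pos [ 46.334  36.542 105.897] F [-0.584  0.641  0.536] T [-0.053  0.989  0.071]
[[-1.    -0.003 -0.01 ]
 [-0.003  1.     0.017]
 [ 0.01   0.017 -1.   ]]
1026 [[ 0.614 14.042  1.615]
 [ 6.465 14.478  3.64 ]
 [68.557 21.114 25.71 ]
 [98.732 55.255 34.27 ]
 [99.581 58.451 34.61 ]]
```

View pics/rel.png

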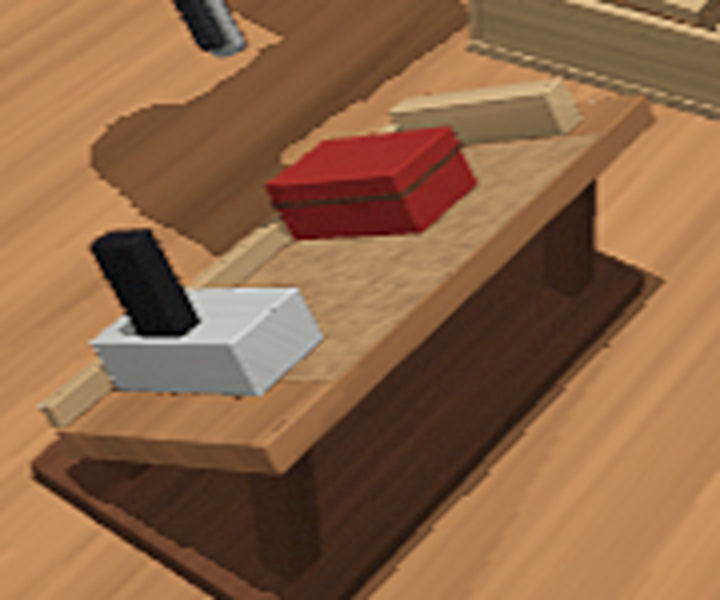

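The block lies flat on the bed with its lower end on the lip (crop 370,185); the jaw's fin is at crop (145,285). I'll go to the fin now.

```bash
python3 -m creep '{"translation":[[0.4,-5,0.3],[0.8,-10,0.6],[1.1,-14,0.8],[1.1,-14,0.8],[1.1,-14,0.8],[1.1,-14,0.8]],"delta_rot":[[0,0,0],[0,0,0],[0,0,0],[0,0,0],[0,0,0],[0,0,0]],"hand":[5,5,4.5,4.5,4.5,4.5]}'; python3 st.py
python3 - <<'E'
from h import *
O=np.array([529.5,-196.7,59.9]);B=R.from_euler('zy',[-1.15,-30],degrees=True).as_matrix()
ims=[]
for n in("scene","top"):
    im,d=get_image(n);Q=(cloud(n,d)-O)@B
    m=(d>0)&(Q[...,2]>50)&(Q[...,2]<82)&(abs(Q[...,1]+100)<30)&(abs(Q[...,0]-62)<30)&(im.max(2)<80)
    q=Q[m];print(n,len(q),np.percentile(q,[3,50,97],axis=0) if len(q) else "")
E
```

```text
clock: 13.95
position: [528.0, -299.9, 181.5]
ee_rot: [0.006, 0.968, 0.011, 0.252]
contact_force: [0.5, 0.9, 0.9]
gripper_width: 45.0
grasp_force: 0.0
[-0.363  0.242 -0.307 -0.358 -0.575 -0.962] [ 528.014 -299.902  181.517]
bed pos [  61.581 -101.987  106.066] F [0.856 0.927 0.5  ] T [-0.046  0.94   0.058]
[[-1.    -0.004 -0.014]
 [-0.004  1.     0.018]
 [ 0.014  0.018 -1.   ]]
scene 283 [[  47.009 -108.99    51.363]
 [  70.381 -107.095   66.346]
 [  79.633  -97.078   79.12 ]]
top 105 [[  47.761 -106.175   52.843]
 [  65.76   -99.023   74.718]
 [  78.641  -95.136   79.707]]
```

```bash
python3 -m creep '{"translation":[[0.8,0,-1.4],[1.6,0,-2.8],[2.4,0,-4.2],[3.1,0,-5.4],[3.1,0,-5.4],[3.1,0,-5.4]],"delta_rot":[[0,0,0],[0,0,0],[0,0,0],[0,0,0],[0,0,0],[0,0,0]],"hand":[4.5,4.5,4.5,4.5,4.5,4.5]}'; python3 st.py
python3 -m creep '{"translation":[[0,0,0],[0,0,0],[0,0,0],[0,0,0],[0,0,0],[0,0,0]],"delta_rot":[[0,0,0],[0,0,0],[0,0,0],[0,0,0],[0,0,0],[0,0,0]],"hand":[1,1,1,1,1,1]}'; python3 st.py
```

```text
clock: 14.8
position: [559.4, -301.3, 128.5]
ee_rot: [0.006, 0.967, 0.01, 0.253]
contact_force: [0.4, 0.2, -0.8]
gripper_width: 44.8
grasp_force: 0.0
[-0.348  0.35  -0.293 -0.406 -0.481 -0.916] [ 559.426 -301.275  128.48 ]
bed pos [  62.294 -103.345   44.429] F [-0.081  0.166 -0.908] T [-0.071  0.893 -0.031]
[[-1.    -0.003 -0.012]
 [-0.003  1.     0.017]
 [ 0.012  0.017 -1.   ]]
clock: 15.55
position: [559.3, -301.4, 129.2]
ee_rot: [0.006, 0.967, 0.01, 0.254]
contact_force: [-5.0, 1.8, 5.3]
gripper_width: 13.0
grasp_force: 59.0
[-0.348  0.348 -0.293 -0.406 -0.481 -0.916] [ 559.325 -301.437  129.166]
bed pos [  62.552 -103.502   45.073] F [-1.677  1.76   7.086] T [-0.765  1.263  0.006]
[[-1.    -0.003 -0.011]
 [-0.003  1.     0.016]
 [ 0.011  0.016 -1.   ]]
```

```bash
python3 -m creep '{"translation":[[0.02,1,0],[0.04,2,0],[0.06,3,0],[0.08,4,0],[0.1,5,0],[0.12,6,0],[0.14,7,0],[0.16,8,0]],"delta_rot":[[0,0,0],[0,0,0],[0,0,0],[0,0,0],[0,0,0],[0,0,0],[0,0,0],[0,0,0]],"hand":[1,1,1,1,1,1,1,1]}'; python3 st.py
```

```text
clock: 16.55
position: [560.9, -221.9, 129.2]
ee_rot: [0.006, 0.967, 0.01, 0.254]
contact_force: [-4.6, -1.4, 6.1]
gripper_width: 13.0
grasp_force: 59.1
[-0.17   0.29  -0.435 -0.287 -0.355 -1.17 ] [ 560.905 -221.905  129.172]
bed pos [ 62.327 -23.959  44.289] F [-0.898 -1.417  7.554] T [-1.915  1.445  0.023]
[[-1.    -0.003 -0.011]
 [-0.003  1.     0.015]
 [ 0.011  0.015 -1.   ]]
```

```bash
python3 -m creep '{"translation":[[0.01,0.5,0],[0.02,1,0],[0.03,1.5,0],[0.04,2,0],[0.05,2.5,0],[0.06,3,0],[0.07,3.5,0],[0.08,4,0]],"delta_rot":[[0,0,0],[0,0,0],[0,0,0],[0,0,0],[0,0,0],[0,0,0],[0,0,0],[0,0,0]],"hand":[1,1,1,1,1,1,1,1]}'; python3 st.py; python3 blk.py push
```

```text
clock: 17.55
position: [561.7, -182.1, 129.2]
ee_rot: [0.006, 0.967, 0.01, 0.254]
contact_force: [-5.1, -3.7, 4.7]
gripper_width: 13.1
grasp_force: 59.3
[-0.07   0.265 -0.515 -0.18  -0.284 -1.353] [ 561.698 -182.085  129.199]
bed pos [62.227 15.867 43.916] F [-1.977 -3.761  6.559] T [-2.383  1.299  0.092]
[[-1.    -0.003 -0.011]
 [-0.003  1.     0.016]
 [ 0.011  0.016 -1.   ]]
475 [[ 12.923  45.245   2.797]
 [ 25.671  49.354   5.696]
 [ 85.653  72.391  32.748]
 [ 98.94   90.948  34.169]
 [100.045  92.577  37.865]]
```

View pics/push.png

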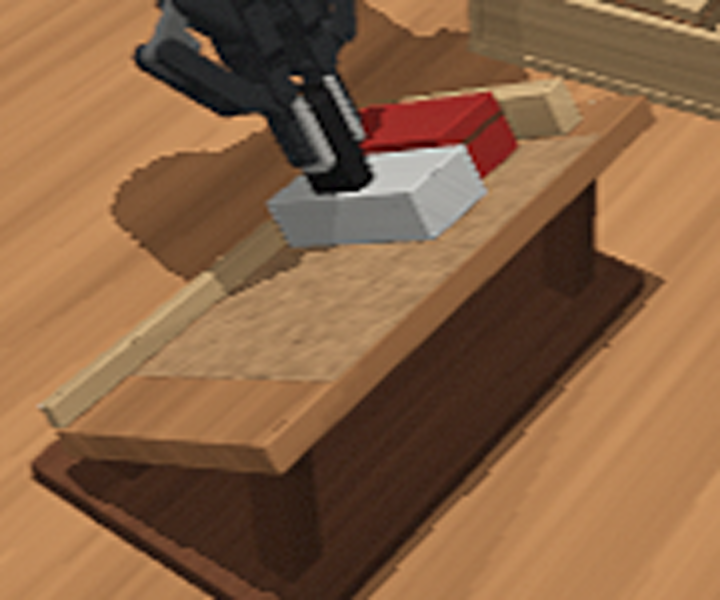

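The jaw is pushing the block squarely (crop 430,130), with about 5 mm left to the cheek.

```bash
python3 -m creep '{"translation":[[0,0.1,0],[0,0.2,0],[0,0.3,0],[0,0.4,0],[0,0.4,0]],"delta_rot":[[0,0,0],[0,0,0],[0,0,0],[0,0,0],[0,0,0]],"hand":[1,1,1,1,1]}'; python3 st.py
python3 -m creep '{"translation":[[0,0.1,0],[0,0.2,0],[0,0.2,0]],"delta_rot":[[0,0,0],[0,0,0],[0,0,0]],"hand":[1,1,1]}'; python3 st.py
```

```text
clock: 18.23
position: [561.8, -178.0, 129.2]
ee_rot: [0.006, 0.967, 0.01, 0.254]
contact_force: [-4.8, -1.9, 5.7]
gripper_width: 13.4
grasp_force: 59.5
[-0.06   0.263 -0.524 -0.167 -0.276 -1.374] [ 561.751 -178.032  129.157]
bed pos [62.172 19.92  43.852] F [-1.255 -1.912  7.341] T [-2.166  1.322  0.068]
[[-1.    -0.003 -0.011]
 [-0.003  1.     0.016]
 [ 0.011  0.016 -1.   ]]
clock: 18.6
position: [561.8, -176.0, 129.1]
ee_rot: [0.006, 0.967, 0.01, 0.254]
contact_force: [-4.1, -2.7, 5.3]
gripper_width: 13.2
grasp_force: 59.5
[-0.055  0.262 -0.528 -0.16  -0.272 -1.385] [ 561.798 -176.023  129.143]
bed pos [62.165 21.929 43.817] F [-0.903 -2.703  6.634] T [-2.152  1.252  0.006]
[[-1.    -0.003 -0.011]
 [-0.003  1.     0.016]
 [ 0.011  0.016 -1.   ]]
```

```bash
python3 -m creep '{"translation":[[0,0.1,0],[0,0.15,0],[0,0.15,0]],"delta_rot":[[0,0,0],[0,0,0],[0,0,0]],"hand":[1,1,1]}'
python3 -m creep '{"translation":[[0,0.1,0],[0,0.15,0],[0,0.15,0]],"delta_rot":[[0,0,0],[0,0,0],[0,0,0]],"hand":[1,1,1]}'; python3 st.py
```

```text
clock: 18.98
position: [561.8, -175.5, 129.2]
ee_rot: [0.006, 0.967, 0.009, 0.254]
contact_force: [-3.8, -7.7, 4.7]
gripper_width: 13.0
grasp_force: 58.8
clock: 19.35
position: [561.8, -175.4, 129.2]
ee_rot: [0.007, 0.967, 0.009, 0.254]
contact_force: [-2.5, -15.8, 3.1]
gripper_width: 13.5
grasp_force: 58.5
[-0.051  0.261 -0.535 -0.147 -0.264 -1.402] [ 561.808 -175.438  129.21 ]
bed pos [62.195 22.515 43.871] F [ -0.273 -15.799   3.966] T [-5.72   1.274  0.12 ]
[[-1.    -0.002 -0.01 ]
 [-0.002  1.     0.013]
 [ 0.01   0.013 -1.   ]]
```

Stalled at 16 N, so the block is snug. I'll release the fin and retract.

```bash
python3 -m creep '{"translation":[[0,0,0],[0,0,0],[0,0,0],[0,0,0]],"delta_rot":[[0,0,0],[0,0,0],[0,0,0],[0,0,0]],"hand":[2.5,3.5,4.5,4.5]}'
python3 -m creep '{"translation":[[-0.5,0,0.87],[-1.5,0,2.6],[-3,0,5.2],[-5,0,8.7],[-7,0,12],[-7,0,14],[-7,0,14]],"delta_rot":[[0,0,0],[0,0,0],[0,0,0],[0,0,0],[0,0,0],[0,0,0],[0,0,0]],"hand":[4.5,4.5,4.5,4.5,4.5,4.5,4.5]}';python3 blk.py fin
python3 - <<'E'
from h import *
O=np.array([529.5,-196.7,59.9]);B=R.from_euler('zy',[-1.15,-30],degrees=True).as_matrix()
im,d=get_image("scene");Q=(cloud("scene",d)-O)@B
j=Q[(d>0)&(abs(Q[...,2]-29)<2)&(abs(Q[...,1]-30)<40)&(Q[...,0]>0)&(Q[...,0]<125)&~red(im)]
print("jaw y",np.percentile(j,[2,98],axis=0))
E
```

```text
clock: 19.85
position: [561.8, -171.7, 128.2]
ee_rot: [0.006, 0.967, 0.011, 0.253]
contact_force: [-0.1, 1.1, 0.2]
gripper_width: 45.1
grasp_force: 0.0
clock: 20.72
position: [492.1, -172.1, 271.1]
ee_rot: [0.006, 0.967, 0.01, 0.256]
contact_force: [0.5, -0.3, 0.0]
gripper_width: 45.4
grasp_force: 0.0
494 [[ 5.632 27.426  1.773]
 [18.994 55.846  5.903]
 [83.002 78.51  32.857]
 [98.721 97.273 34.154]
 [99.795 99.336 51.82 ]]
jaw y [[  9.527  13.558  27.199]
 [114.796  54.869  29.873]]
```

View pics/fin.png

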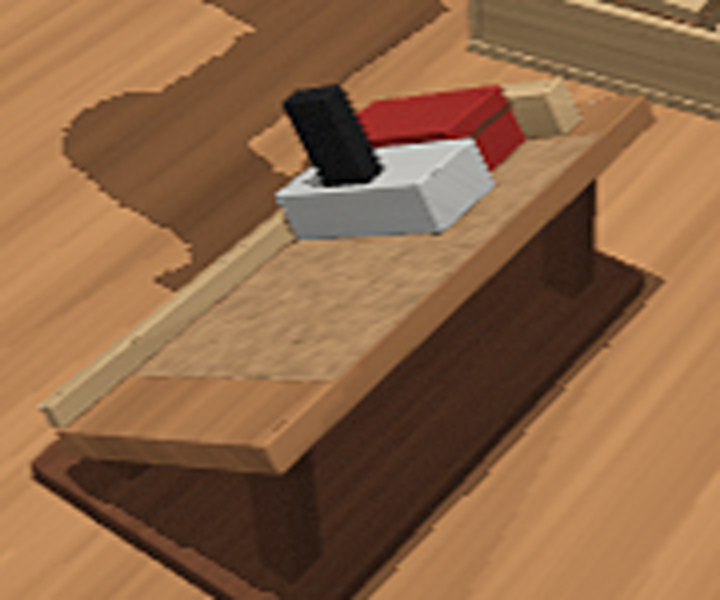

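The block sits flat between the jaw face (y about 54) and the cheek (block side about 99), with its lower end on the lip (crop 440,115). The gripper is clear.

```bash
python3 -c "
from bench import *
print(job_done())"
```

```text
the job is handed in; nothing more can be done
None
```

The job is handed in at about 21 s: the red block lies flat on the bed, right way up with its lower end on the lip, held snug between the jaw and the cheek; the pieces left in the crate, the jar and the dabber were not touched.

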